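# Ready the catch dish, then hold the index pin out

## Robot

A 6-joint arm with a two-finger parallel gripper is mounted at the origin on the work surface. World frame = base frame: x ahead of the robot, y to its left, z up, the work surface at z = 0. Lengths are in m, angles in rad, forces in N, time in s.
With the tool pointing down it reaches from about 0.3 to 0.85 m from the base axis. Payload 4.2 kg.
Tool frame: the origin (TCP) lies at the centre of the arm's flange, where the gripper is bolted on; the fingertips stand 191 mm ahead of it and the grasp point (between the pads) lies 172 mm ahead of it; z points along the fingers, x is the direction in which the jaws open and shut, and the axes are right-handed (so a half turn about z gives the same grasp; the last joint's range is limited). The gripper opens to 91 mm and grips with 3 to 60 N. Pads are 32 mm wide; open, the fingers measure 118 mm over their backs; the gripper's body (76 mm by 178 mm) begins 60 mm behind the grasp point.
Start: joints at [1.184, 0.32, 1.565, -0, 1.257, -0.02], TCP at [0.206, 0.537, 0.405] pointing down, gripper open.
Joint ranges: [-3.11, 3.11], [-0.84, 2.01], [0.21, 2.61], [-1.34, 4.49], [0.05, 2.63], [-2.56, 2.56]. Speed limits (rad/s): [2.57, 2.57, 3.14, 3.14, 3.14, 3.14].

## Interface

Orientations are given as a rotation vector (axis times angle).
In Python, from rig import * gives the robot as it stands. The module is installed in compiled form; this text tells all that it offers.
- The arm moves only by the tool move_arm, never from a script. Its argument "motion" is a list that holds one entry, the list of rows, each a list of 6 numbers: the shift along the tool's x, y, z in m, then the turn, a rotation vector about the tool's x, y, z in degrees. In form: [[[x, y, z, rx, ry, rz], ...]]. A call has 1 to 10 rows; each row shifts and turns the commanded pose from where the row before left it, along the tool's axes as they then stand; what a row does not reach is not made up. A row lasts 1/12 s, in which the tool goes at most 41.7 mm and 7.16 degrees, less where a joint would pass 70% of its speed; a pose out of reach is approached as far as the arm can. A call is refused whole if a number of a shift passes 0.0417 or a number of a turn 7.16, either way. A call with a gripper value outside its range is refused whole. "claw" is the finger opening in m, from 0 to 0.0912, set as the call begins (left out, the last holds). The fingers move at their own pace and stop on an object; "newtons" is the grip in N (left out, the last holds). Time passes only in rows, so rows that do not move let the fingers close. It gives the time, the measured TCP pose, the force and the opening at its end, in the units of the state.
- read_state(): the state, without advancing time (a new reading comes with each control period).
- camera(name): name is "scene" or "top" or "wrist"; returns (picture, depth): 384x512x3 uint8, red, green, blue; 384x512 float32, m along the optical axis (not along the pixel's ray), 0 where there is no reading.
- camera_info(name): a dict with "intrinsics" (3x3 intrinsics, pixels), "dist_coeffs" ([k1, k2, p1, p2, k3] as OpenCV has them; the pictures are not rectified), "rvec" (rotation vector, rad) and "tvec" (3), from world to camera coordinates, as OpenCV has them; the wrist camera has in their place "tool_from_camera" (4x4, takes a point from camera to tool coordinates, whose origin is the TCP and whose axes are the tool frame's). Camera axes: x right, y down, z forward; pixel columns grow to the right and rows downward; lengths in m; the calibration is good to about 2 mm. A picture is of the moment at which its call begins: read the wrist's pose just before it. camera_info takes no time and is no camera call.
- sign_off(): hands the job in, once; it reports no verdict.
The state is a dict: "t": time; "joints": joint angles; "joint_vel": joint speeds; "joint_efforts": joint torques, N m; "tool_pos": TCP position; "orientation": TCP orientation; "ft_force": force on the tool from outside, world axes, zero at the start; "wrist_torque": the same for the moment, N m; "finger_gap": finger opening in m.
Only numpy, scipy, OpenCV 4.12 (cv2) and the standard library are available. Lean on these libraries where they do the work, as an engineer would, in place of code of your own. Each camera call takes 0.05 s, during which the arm holds its last target.

## Task

I am about to swing the glass prism round over the padded catch dish. Slide the round aluminium dish along the bench, without lifting or tipping it, until its whole base sits on the round rubber mat; then pull the knob of the sprung index pin up fully to its stop, clear of its hole in the disc, and finish still holding it there. Do not knock the glass prism in its clip, and leave the other things on the bench where they are.

Things in the scene. Friction and masses are not known exactly. Their poses are not given: they have to be found in the camera images.
- dish_mid (a point): centre, half-way up (20 mm above the bench), of the catch dish: a loose, open, round, straight-sided aluminium dish, 110 mm across, 40 mm high, wall 3 mm, about 0.3 kg, with a cork lining on its floor; it stands upright on the bench and slides when pushed low on its side
- mat_centre (a point): centre of the round dark rubber mat, 146 mm across, let in flush with the bench (nothing to catch on); the dish's target. It lies beside the index fixture
- knob_mid (a point): centre of the index pin's knob: upright ribbed steel cylinder, 28 mm across, 26 mm high, on a 10 mm stem. With the pin seated the bracket's top is 41 mm below this point, with a collar 18 mm across, 11 mm high on it round the stem. x runs along the bracket (its post 40 mm to -x; the disc's centre and prism arm to +x), y is level across it, z up; the knob's sides are free all round
- index_pin (a joint): how far the pin is pulled up, m: 0 = seated in its hole in the disc, 0.010 = tip just out of the hole, 0.020 = at its stop. Vertical slide; the spring pulls down with 6 N at 0, rising to 12 N at 0.020, and shuts it again when let go
- prism: curved crown glass prism, 140 mm long, in a sprung clip on an arm of the fixture; origin on the bench at the fixture's centre, x along the arm; the glass is an arc of radius 155 mm about it, 26 degrees either side of +x, 80 to 112 mm high. The fixture is fixed: a grey pedestal with a steel disc 130 mm across, its top 64 mm high. Not to be knocked
- bottle: cobalt blue glass bottle, 60 mm across, 130 mm high, upright; origin under its base. Bystander
- beaker: dented aluminium beaker, 70 mm across, 90 mm high, upright; origin under its base. Bystander; slimmer and taller than the dish
- funnel_stand: brass funnel in a steel stand, base 100 mm square, 200 mm high; origin under the base. Bystander
- pusher: wooden rod 16 mm thick, 225 mm long with a rubber tip, lying along its x axis; origin under its middle. Bystander
- brush: brush lying on the bench, about 200 mm long; bystander
Not all that is in view belongs to the job. Leave any green or turquoise look-alike of the part that bears dish_mid alone.

How it is judged:
By the outcome, as a careful person would: the job done as asked, in the order asked, and still so for the second after the job is handed in, while the arm keeps its last pose, push and grip.
It also fails if it takes over 54 s, if anything falls off the work surface, if the arm or the gripper's body presses on something with over 40 N, if the wrist force passes 120 N, or if a joint passes its speed limit or range.

## Working session

There is one attempt and no reset: what is moved stays moved. The work goes in short steps, Python scripts to look and compute and a tool call to move; the robot and the scene stay as the last step left them, time stands still between calls to the robot, and variables do not carry over. Pictures are saved under pics/ and viewed, and the job is handed in when it is done.

Besides the shell and the picture viewer there is one more tool, called after "Request:" as a command line: name --argument value ..., lists and objects as JSON in quotes. move_arm: Moves the arm, as the interface text tells. Its arguments: {"type":"object","properties":{"motion":{"type":"array"},"claw":{"type":"number"},"newtons":{"type":"number"}},"required":["motion"]}

```bash
mkdir -p pics
python3 - <<'E'
from rig import *
import cv2,numpy as np
s=read_state();print(s)
for n in("scene","top","wrist"):
    p,d=camera(n);cv2.imwrite(f"pics/{n}0.png",p[:,:,::-1]);np.save(f"pics/{n}0d.npy",d)
    print(n,camera_info(n))
E
```

```text
{'t': 0.0, 'joints': array([ 1.18397511e+00,  3.20287963e-01,  1.56566057e+00, -1.46686919e-05,
        1.25740145e+00, -2.00079602e-02]), 'joint_vel': array([-1.04833220e-03,  7.52560127e-04, -4.22265754e-04,  7.57462840e-05,
       -1.20140419e-03,  7.66268539e-04]), 'joint_efforts': array([-1.14532377e-03, -4.12459373e+01, -2.31975836e+01,  7.25865900e-02,
        4.55673330e-02, -1.57540844e-04]), 'tool_pos': array([0.20616228, 0.53659234, 0.40392942]), 'orientation': array([ 2.58851994e+00,  1.77848870e+00, -2.29320575e-03]), 'ft_force': array([ 0.17806361, -0.23822953,  0.2443156 ]), 'wrist_torque': array([-0.01571525,  0.00569422,  0.02739948]), 'finger_gap': 0.09140691291530922}
scene {'intrinsics': array([[393.19980495,   0.        , 254.8190436 ],
       [  0.        , 393.19980495, 193.15905661],
       [  0.        ,   0.        ,   1.        ]]), 'dist_coeffs': array([-0.05994168,  0.        ,  0.        ,  0.        ,  0.        ]), 'rvec': array([ 2.34477437,  0.67781399, -0.26387253]), 'tvec': array([-0.45936248, -0.15216428,  1.33557927])}
top {'intrinsics': array([[
[... 266 characters left out ...]
.2505027 ,  0.22966915]), 'tvec': array([0.05008065, 0.5769967 , 0.93867633])}
wrist {'intrinsics': array([[318.67913691,   0.        , 250.55735542],
       [  0.        , 318.67913691, 191.18192719],
       [  0.        ,   0.        ,   1.        ]]), 'dist_coeffs': array([0.00501137, 0.        , 0.        , 0.        , 0.        ]), 'tool_from_camera': array([[ 9.99999776e-01, -2.45908794e-04, -6.23237573e-04,
         9.77077041e-04],
       [ 4.03404894e-04,  9.63686990e-01,  2.67034121e-01,
        -7.65224180e-02],
       [ 5.34939902e-04, -2.67034313e-01,  9.63686873e-01,
         2.05611390e-02],
       [ 0.00000000e+00,  0.00000000e+00,  0.00000000e+00,
         1.00000000e+00]])}
```

View pics/scene0.png

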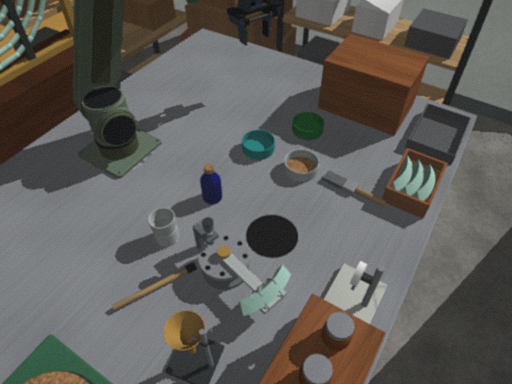

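View pics/top0.png

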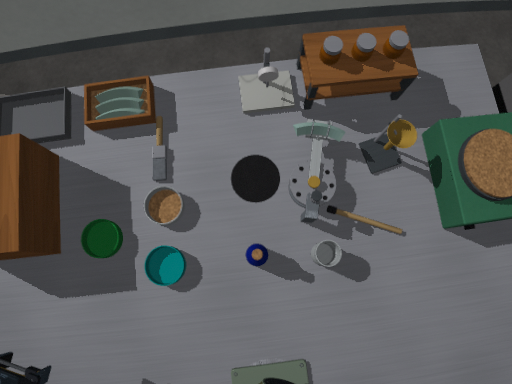

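View pics/wrist0.png

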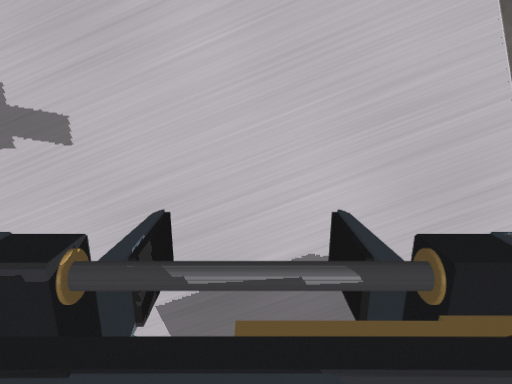

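Scene: the aluminium dish with a cork floor is at top (164,206). The look-alikes are green (102,239) and turquoise (165,266). The mat is at (256,179), and the fixture, with its knob, near (315,190). Next I'll measure them and enlarge.

```bash
cat > h.py <<'E'
import cv2,numpy as np
from rig import *
def pose(n):
    i=camera_info(n);
    if n=="wrist":
        s=read_state();T=np.eye(4);T[:3,:3]=cv2.Rodrigues(s["orientation"])[0];T[:3,3]=s["tool_pos"]
        W=T@i["tool_from_camera"];return i,W[:3,:3],W[:3,3]
    R=cv2.Rodrigues(i["rvec"])[0];return i,R.T,-R.T@i["tvec"]
def ray(P,uv):
    i,R,c=P
    q=cv2.undistortPoints(np.array(uv,float).reshape(-1,1,2),i["intrinsics"],i["dist_coeffs"])[:,0]
    return np.c_[q,np.ones(len(q))]@R.T,c
def onz(P,uv,z):
    d,c=ray(P,uv);return c+d*((z-c[2])/d[:,2])[:,None]
def dep(P,uv,D):
    d,c=ray(P,uv);return np.array([c+di*D[int(round(v)),int(round(u))] for di,(u,v) in zip(d,uv)])
def proj(P,X):
    i,R,c=P;return cv2.projectPoints(np.array(X,float).reshape(-1,3),cv2.Rodrigues(R.T)[0],-R.T@c,i["intrinsics"],i["dist_coeffs"])[0][:,0]
def cloud(P,D):
    v,u=np.mgrid[0:384,0:512];uv=np.c_[u.ravel(),v.ravel()].astype(float)
    d,c=ray(P,uv);X=c+d*D.ravel()[:,None];X[D.ravel()==0]=np.nan;return X.reshape(384,512,3)
E
python3 - <<'E'
from h import *
for n,boxes in(("top",{"dish":(120,180,210,290),"fix":(270,110,350,230)}),("scene",{"fix":(170,200,310,330),"dish":(225,100,345,200)})):
    im=cv2.imread(f"pics/{n}0.png")
    for k,(a,b,c,d) in boxes.items():
        cr=im[b:d,a:c];f=min(790/(c-a),590/(d-b));cv2.imwrite(f"pics/{n}0_{k}.png",cv2.resize(cr,None,fx=f,fy=f,interpolation=cv2.INTER_CUBIC));print(n,k,f)
    D=np.load(f"pics/{n}0d.npy");P=pose(n);X=cloud(P,D);np.save(f"pics/{n}0X.npy",X)
T=pose("top");im=cv2.imread("pics/top0.png")
hsv=cv2.cvtColor(im,cv2.COLOR_BGR2HSV)
m=((im.max(2)<40)).astype(np.uint8);m[:,:220]=0;m[:,290:]=0;m[:145]=0;m[215:]=0
c=max(cv2.findContours(m,0,2)[0],key=cv2.contourArea);W=onz(T,c[:,0].astype(float),0)
print("mat",cv2.minEnclosingCircle(W[:,:2].astype(np.float32)))
X=np.load("pics/top0X.npy")
for n in("top","scene"):
    X=np.load(f"pics/{n}0X.npy")
    z=X[...,2];print(n,np.nanmedian(z[150:200,180:230]))
    mx=proj(T,[[0,0,0]])
X=np.load("pics/top0X.npy")[180:235,140:190].reshape(-1,3)
R=X[(X[:,2]>.034)&(X[:,2]<.046)];print(len(R))
A=np.c_[2*R[:,:2],np.ones(len(R))];s=np.linalg.lstsq(A,(R[:,:2]**2).sum(1),rcond=None)[0];print("dish",s[:2],np.sqrt(s[2]+s[0]**2+s[1]**2))
for u,v in((257,255),(326,253),(312,210),(317,195),(313,182),(320,130),(312,185),(158,150),(330,210)):
    print((u,v),dep(T,[(u,v)],np.load("pics/top0d.npy")))
E
```

```text
top dish 5.363636363636363
top fix 4.916666666666667
scene fix 4.538461538461538
scene dish 5.9
mat ((0.6233316659927368, -0.03285188227891922), 0.0710856169462204)
top 0.00017701715270868057
scene 0.0008913781069141424
154
dish [0.57060996 0.23706758] 0.05330794733079565
(257, 255) [[ 0.39693386 -0.00771279  0.13204602]]
(326, 253) [[ 0.37957785 -0.20518656  0.00235422]]
(312, 210) [[ 0.49456354 -0.16590674  0.10401694]]
(317, 195) [[ 0.52428665 -0.1752032   0.15393915]]
(313, 182) [[ 0.57280848 -0.1845392   0.08302859]]
(320, 130) [[ 0.71391031 -0.22512794  0.09631421]]
(312, 185) [[ 0.56492653 -0.18053753  0.08284205]]
(158, 150) [[0.73954436 0.24387346 0.0194798 ]]
(330, 210) [[ 0.49819175 -0.23250442  0.02069966]]
```

```bash
ls pics
```

```text
scene0.png
scene0X.npy
scene0_dish.png
scene0_fix.png
scene0d.npy
top0.png
top0X.npy
top0_dish.png
top0_fix.png
top0d.npy
wrist0.png
wrist0d.npy
```

View pics/top0_fix.png

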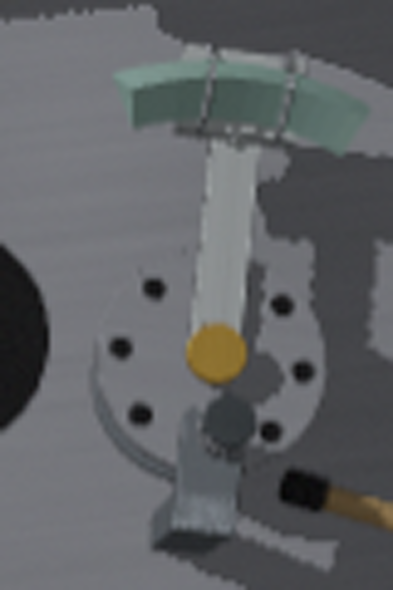

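View pics/scene0_fix.png

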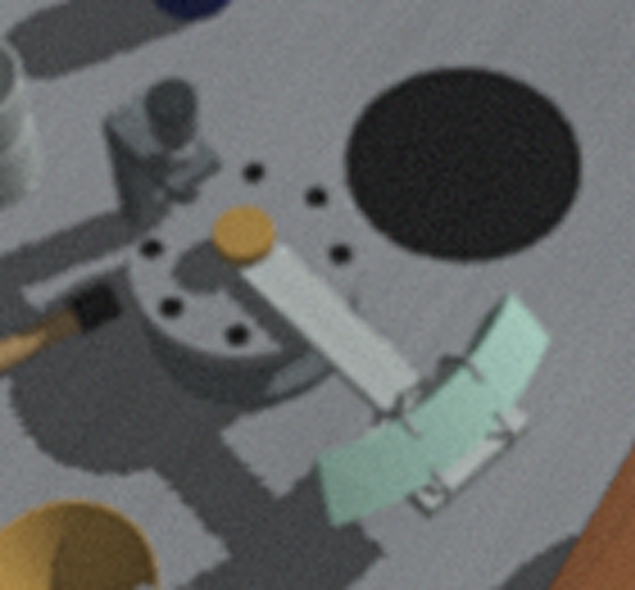

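View pics/scene0_dish.png

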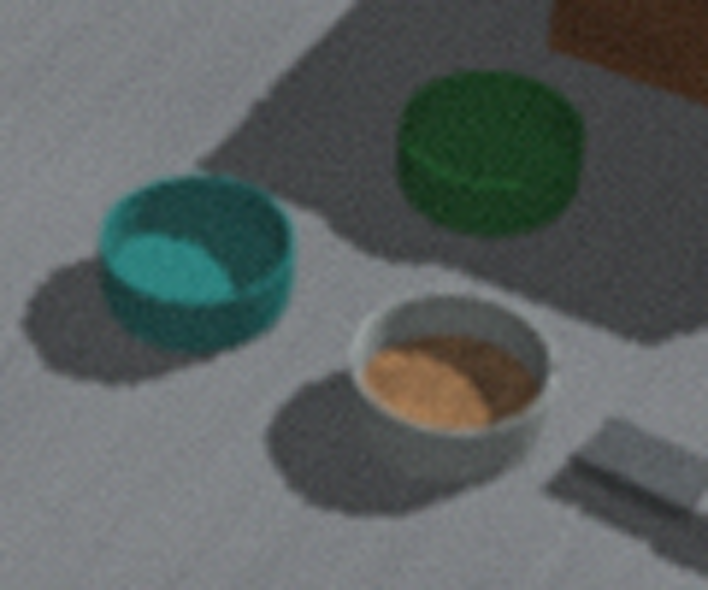

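View pics/top0_dish.png

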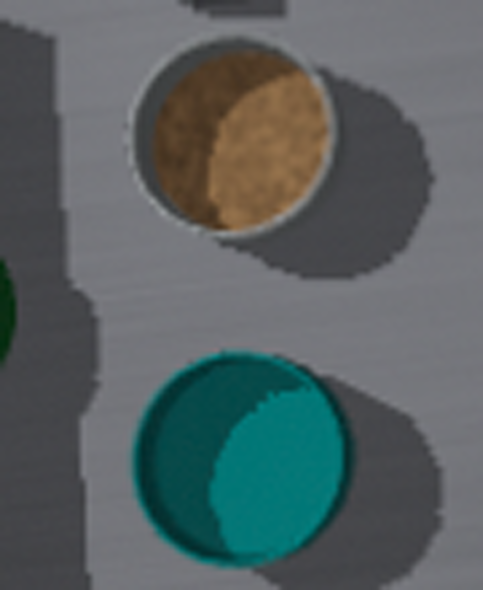

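The plain aluminium dish with the cork floor, top (164,206), is the target: it's the only uncoloured one, and the turquoise and green ones are look-alikes. The beaker at (326,253) is slimmer and taller. Next: refine the dish, the knob and clearances.

Run:
```python
from h import *
T=pose("top");S=pose("scene")
print("dish rim ray",onz(T,[(163.5,205.7)],.04), onz(S,[(225+452/5.9,100+365/5.9)],.04))
# knob: top centre top-view crop (229,412)/4.917 ; scene crop top face centre (171,92)/4.538
a=(270+231/4.917,110+415/4.917);b=(170+171/4.538,200+93/4.538)
print(a,b)
for z in(.13,.141,.154,.16):print(z,onz(T,[a],z),onz(S,[b],z))
X=np.load("pics/top0X.npy");XS=np.load("pics/scene0X.npy")
for n,A in(("top",X),("scene",XS)):
    f=A.reshape(-1,3);m=(abs(f[:,0]-.523)<.03)&(abs(f[:,1]+.176)<.03)&(f[:,2]>.11)&(f[:,2]<.2);q=f[m]
    print(n,m.sum(),np.percentile(q[:,2],[5,50,90,99]),q[q[:,2]>.148].mean(0),q[q[:,2]>.148].min(0),q[q[:,2]>.148].max(0))
    # max height along push corridor and descent
    for nm,(x0,x1,y0,y1) in {"start":(.45,.66,.295,.42),"corr":(.50,.70,-.11,.18),"box":(.3,.75,.42,.7),"disc":(.48,.66,-.26,-.1)}.items():
        m=(f[:,0]>x0)&(f[:,0]<x1)&(f[:,1]>y0)&(f[:,1]<y1);print(nm,m.sum(),np.nanpercentile(f[m,2],[50,98,100]) if m.any() else"", f[m][np.nanargmax(f[m,2])] if m.any() else "")
im=cv2.imread("pics/top0.png");hs=cv2.cvtColor(im,cv2.COLOR_BGR2HSV)
for nm,lo,hi in(("green",(55,100,20),(70,255,255)),("turq",(85,150,50),(95,255,255))):
    m=cv2.inRange(hs,lo,hi);m[:200]=0;m[:,200:]=0;f=X[m>0];print(nm,f.min(0),f.max(0))
f=X[110:185,145:172].reshape(-1,3);f=f[f[:,2]>.006];print("brush",np.percentile(f,[1,99],axis=0))
```

```text
dish rim ray [[0.56651991 0.2350137  0.04      ]] [[0.57108831 0.23132823 0.04      ]]
(316.97986577181206, 194.40105755541998) (207.6817981489643, 220.49360951961216)
0.13 [[ 0.52974809 -0.18027244  0.13      ]] [[ 0.50878692 -0.15951615  0.13      ]]
0.141 [[ 0.52793391 -0.17803213  0.141     ]] [[ 0.51472345 -0.16563865  0.141     ]]
0.154 [[ 0.52578988 -0.1753845   0.154     ]] [[ 0.52173935 -0.17287434  0.154     ]]
0.16 [[ 0.52480033 -0.17416252  0.16      ]] [[ 0.52497746 -0.17621388  0.16      ]]
top 118 [0.13783297 0.15343233 0.15578105 0.15708955] [ 0.52502924 -0.17287504  0.15381297] [ 0.51199142 -0.18694096  0.14856679] [ 0.53799735 -0.15953152  0.15890114]
start 2976 [0.00094863 0.038057   0.04279697] [0.49406834 0.37169023 0.04279697]
corr 6509 [0.00048696 0.00444886 0.00761963] [ 0.55476489 -0.08198006  0.00761963]
box 16012 [0.00299944 0.20197808 0.2055265 ] [0.62156864 0.55919664 0.2055265 ]
disc 3288 [0.06262211 0.15313941 0.15890114] [ 0.53413071 -0.1708407   0.15890114]
scene 170 [0.11170882 0.15148052 0.15498001 0.15703319] [ 0.52357    -0.17813451  0.15353067] [ 0.50969072 -0.19168763  0.14813039] [ 0.5361924  -0.16441989  0.15737071]
start 1468 [0.00087023 0.03891528 0.04326066] [0.51532209 0.36793531 0.04326066]
corr 5339 [0.00026263 0.00394519 0.04234574] [0.56585165 0.1781784  0.04234574]
box 9375 [0.05927901 0.202745   0.20603671] [0.6218137  0.63761835 0.20603671]
disc 3937 [0.06327853 0.15207423 0.15737071] [ 0.52242379 -0.18771289  0.15737071]
green [nan nan nan] [nan nan nan]
turq [nan nan nan] [nan nan nan]
brush [[0.64997266 0.22217241 0.00800726]
 [0.86472587 0.27357676 0.06094287]]
```

```bash
cat >> h.py <<'E'
from scipy.spatial.transform import Rotation as Ro
def delta(pos,yaw,s=None):
    s=s or read_state();R=Ro.from_rotvec(s["orientation"])
    th=np.radians(yaw)  # tool y direction, tool z down
    y=np.array([np.cos(th),np.sin(th),0]);z=np.array([0,0,-1.]);x=np.cross(y,z)
    G=Ro.from_matrix(np.c_[x,y,z])
    d=np.array(pos)-s["tool_pos"]
    print("cur",s["tool_pos"].round(4),"t",s["t"],"d in current tool",R.inv().apply(d).round(4),"d in goal tool",G.inv().apply(d).round(4),"rot(deg, cur tool)",np.degrees((R.inv()*G).as_rotvec()).round(2),"F",s["ft_force"].round(1),"gap",round(s["finger_gap"],4))
E
python3 -c "
from h import *
delta((.553,.311,.43),-78.5)"
```

```text
cur [0.2062 0.5366 0.4041] t 0.15 d in current tool [-0.0863  0.4047 -0.0258] d in goal tool [ 0.2949  0.2903 -0.0259] rot(deg, cur tool) [4.000e-02 7.000e-02 5.749e+01] F [0.1 0.6 0.4] gap 0.0913
```

Request:
move_arm --motion '[[[0,0,-0.003,0,0,5.75],[0,0,-0.003,0,0,5.75],[0,0,-0.003,0,0,5.75],[0,0,-0.003,0,0,5.75],[0,0,-0.003,0,0,5.75],[0,0,-0.003,0,0,5.75],[0,0,-0.003,0,0,5.75],[0,0,-0.003,0,0,5.75],[0,0,-0.003,0,0,5.75],[0,0,0,0,0,5.75]]]' --claw 0.07

```text
t: 0.98
tool_pos: [0.2062, 0.5368, 0.432]
orientation: [-3.126, -0.307, -0.0]
ft_force: [0.2, 0.6, 0.4]
finger_gap: 0.0701
```

Request:
move_arm --motion '[[[0.02,0.02,0,0,0,0],[0.03,0.03,0,0,0,0],[0.03,0.03,0,0,0,0],[0.03,0.03,0,0,0,0],[0.03,0.03,0,0,0,0],[0.03,0.03,0,0,0,0],[0.03,0.03,0,0,0,0],[0.03,0.03,0,0,0,0],[0.03,0.03,0,0,0,0],[0.03,0.025,0,0,0,0]]]'

```text
t: 1.82
tool_pos: [0.5436, 0.3165, 0.4316]
orientation: [3.125, 0.313, -0.001]
ft_force: [-0.2, 0.7, 0.4]
finger_gap: 0.0697
```

```bash
python3 -c "
from h import *
delta((.553,.311,.20),-78.5)"
```

```text
cur [0.5436 0.3165 0.4316] t 1.8167 d in current tool [0.0083 0.0072 0.2316] d in goal tool [0.0081 0.0073 0.2316] rot(deg, cur tool) [ 0.02  0.03 -0.06] F [-0.2  0.7  0.4] gap 0.0697
```

Request:
move_arm --motion '[[[0,0,0.02,0,0,0],[0,0,0.04,0,0,0],[0,0,0.03,0,0,0],[0,0,0,0,0,0],[0,0,0,0,0,0]]]'

```text
t: 2.23
tool_pos: [0.542, 0.3184, 0.3404]
orientation: [3.124, 0.314, -0.006]
ft_force: [0.1, -0.7, 0.6]
finger_gap: 0.0697
```

Run:
```python
from h import *
delta((.553,.311,.20),-78.5)
P=pose("wrist");p,d=camera("wrist");cv2.imwrite("pics/w1.png",p[:,:,::-1])
p,d=camera("top");cv2.imwrite("pics/t1.png",p[:,:,::-1])
```

```text
cur [0.542  0.3184 0.3404] t 2.2333 d in current tool [0.0099 0.0093 0.1404] d in goal tool [0.0093 0.0095 0.1404] rot(deg, cur tool) [ 0.07  0.22 -0.02] F [ 0.1 -0.7  0.6] gap 0.0697
```

View pics/w1.png

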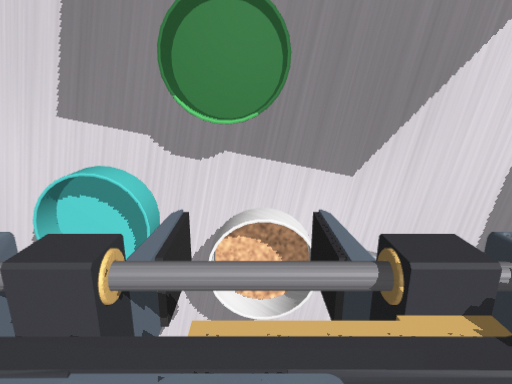

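View pics/t1.png

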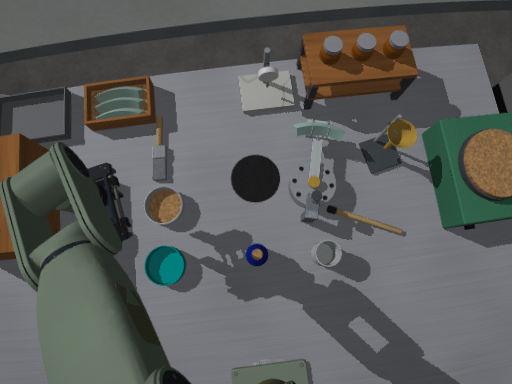

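Run:
```python
from h import *
P=pose("wrist")
print(onz(P,[(262,264),(262,209),(262,318),(210,262)],.04))
```

```text
[[0.56918895 0.2470785  0.04      ]
 [0.55730447 0.3028802  0.04      ]
 [0.58207606 0.18655266 0.04      ]
 [0.5186654  0.23913879 0.04      ]]
```

Request:
move_arm --motion '[[[0.005,0,0.02,0,0,0],[0.005,0,0.03,0,0,0],[0,0,0.03,0,0,0],[0,0,0.03,0,0,0],[0,0,0.02,0,0,0],[0,0,0.01,0,0,0],[0,0,0,0,0,0],[0,0,0,0,0,0],[0,0,0,0,0,0]]]'

```text
t: 3.08
tool_pos: [0.5528, 0.3212, 0.2043]
orientation: [-3.124, -0.314, -0.007]
ft_force: [0.1, 0.3, -0.3]
finger_gap: 0.0701
```

Run:
```python
from h import *
delta((.6235-.1996*.058,-.033+.98*.058,.20),-78.5)
P=pose("wrist");p,d=camera("wrist");cv2.imwrite("pics/w2.png",p[:,:,::-1])
```

```text
cur [0.5528 0.3212 0.2043] t 3.0833 d in current tool [-0.0013  0.3032  0.0038] d in goal tool [-0.0013  0.3032  0.0043] rot(deg, cur tool) [-0.09 -0.26 -0.01] F [ 0.1  0.3 -0.3] gap 0.0701
```

View pics/w2.png

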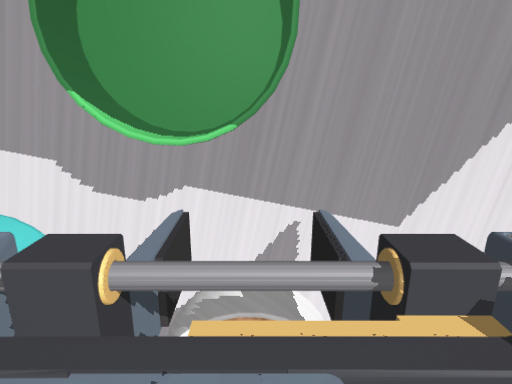

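The dish rim sits centred between the fingers (about 185–330 px, row 310), so I'm starting the slow push.

Request:
move_arm --motion '[[[0,0,0.004,0,0,0],[0,0.004,0,0,0,0],[0,0.006,0,0,0,0],[0,0.006,0,0,0,0],[0,0.006,0,0,0,0],[0,0.006,0,0,0,0],[0,0.008,0,0,0,0],[0,0.01,0,0,0,0],[0,0.01,0,0,0,0],[0,0.01,0,0,0,0]]]'

```text
t: 3.97
tool_pos: [0.5652, 0.2549, 0.1978]
orientation: [-3.125, -0.314, -0.0]
ft_force: [-1.1, 1.9, -0.2]
finger_gap: 0.0702
```

Request:
move_arm --motion '[[[0,0.01,0,0,0,0],[0,0.01,0,0,0,0],[0,0.01,0,0,0,0],[0,0.01,0,0,0,0],[0,0.01,0,0,0,0],[0,0.01,0,0,0,0],[0,0.01,0,0,0,0],[0,0.01,0,0,0,0],[0,0.01,0,0,0,0],[0,0.01,0,0,0,0]]]'

```text
t: 4.8
tool_pos: [0.5851, 0.1569, 0.1978]
orientation: [-3.126, -0.314, 0.0]
ft_force: [-0.8, 3.2, 1.3]
finger_gap: 0.07
```

Run:
```python
from h import *
delta((.6235-.1996*.058,-.033+.98*.058,.20),-78.5)
p,d=camera("top");cv2.imwrite("pics/t3.png",p[:,:,::-1])
p,d=camera("scene");cv2.imwrite("pics/s3.png",p[:,:,::-1])
```

```text
cur [0.5851 0.1569 0.1978] t 4.8 d in current tool [-0.0002  0.1358 -0.0023] d in goal tool [-0.0002  0.1358 -0.0022] rot(deg, cur tool) [-0.01  0.   -0.02] F [-0.8  3.2  1.3] gap 0.07
```

View pics/t3.png

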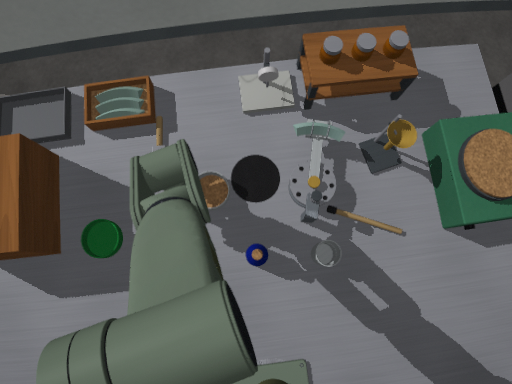

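View pics/s3.png

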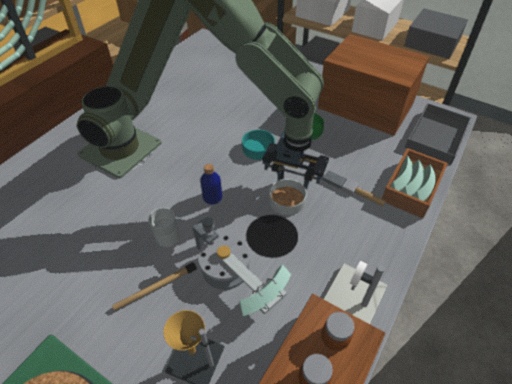

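The dish sits upright in the cradle at top (212,190), heading for the mat at (256,179).

Request:
move_arm --motion '[[[0,0.01,0,0,0,0],[0,0.01,0,0,0,0],[0,0.01,0,0,0,0],[0,0.01,0,0,0,0],[0,0.01,0,0,0,0],[0,0.01,0,0,0,0],[0,0.01,0,0,0,0],[0,0.01,0,0,0,0],[0,0.01,0,0,0,0],[0,0.005,0,0,0,0]]]'

```text
t: 5.73
tool_pos: [0.6041, 0.0633, 0.1977]
orientation: [3.126, 0.313, -0.0]
ft_force: [-0.5, 2.2, -0.7]
finger_gap: 0.0703
```

Request:
move_arm --motion '[[[0,0.006,0,0,0,0],[0,0.005,0,0,0,0],[0,0.003,0,0,0,0],[0,0.002,0,0,0,0],[0,0,0,0,0,0],[0,0,0,0,0,0]]]'

```text
t: 6.23
tool_pos: [0.6071, 0.049, 0.1978]
orientation: [3.125, 0.315, 0.0]
ft_force: [-0.3, 0.3, -0.4]
finger_gap: 0.0702
```

Run:
```python
from h import *
delta((.6235-.1996*.058,-.033+.98*.058,.20),-78.5)
for n,(a,b,c,d_),k in(("top",(200,130,340,235),5.6),("scene",(210,160,340,260),5.9)):
    p,d=camera(n);im=np.ascontiguousarray(p[:,:,::-1]);np.save(f"pics/{n}4d.npy",d);cv2.imwrite(f"pics/{n}4.png",im)
    cv2.imwrite(f"pics/{n}4c.png",cv2.resize(im[b:d_,a:c],None,fx=k,fy=k,interpolation=cv2.INTER_CUBIC))
```

```text
cur [0.6071 0.049  0.1978] t 6.2333 d in current tool [-0.0003  0.0257 -0.0021] d in goal tool [-0.0003  0.0257 -0.0022] rot(deg, cur tool) [ 0.02 -0.02  0.01] F [-0.3  0.3 -0.4] gap 0.0702
```

View pics/top4c.png

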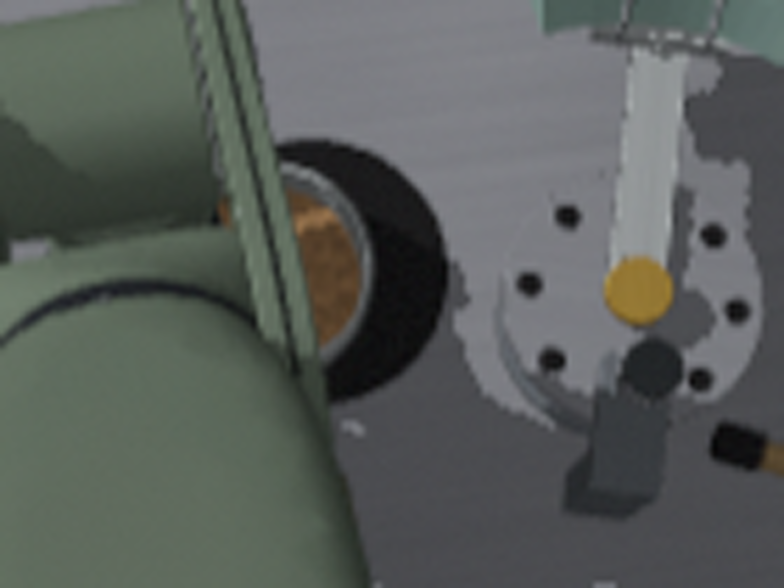

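View pics/scene4c.png

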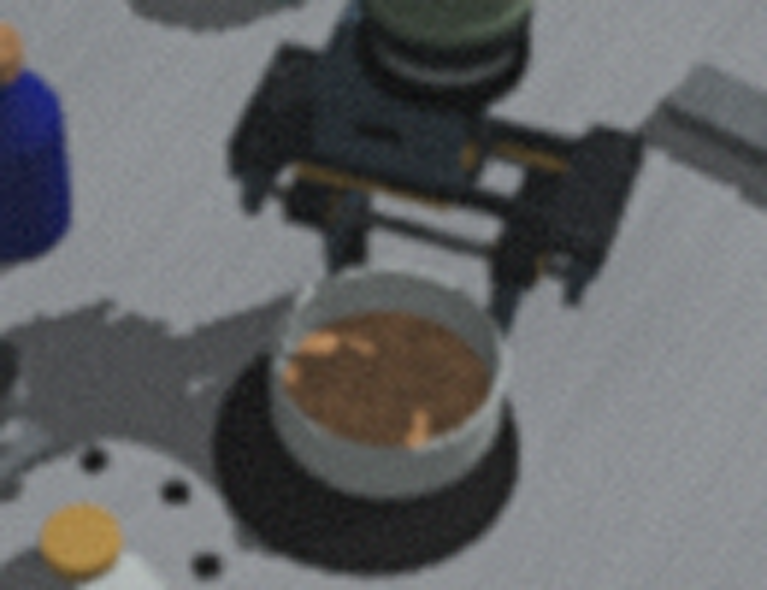

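Run:
```python
from h import *
T=pose("top");S=pose("scene")
print("right rim",onz(T,[(200+372/5.6,130+265/5.6)],.04))
print("scene rim c",onz(S,[(210+391/5.9,160+357/5.9)],.04))
b=[(210+x/5.9,160+y/5.9) for x,y in((395,497),(293,445),(480,465))];print("base edge pts",onz(S,b,0))
im=cv2.imread("pics/scene0.png");m=(im.max(2)<38).astype(np.uint8);m[:200]=0;m[265:]=0;m[:,:235]=0;m[:,310:]=0
c=max(cv2.findContours(m,0,2)[0],key=cv2.contourArea);W=onz(S,c[:,0].astype(float),0);print("mat scene",cv2.minEnclosingCircle(W[:,:2].astype(np.float32)))
for n in("top","scene"):
    X=cloud(pose(n),np.load(f"pics/{n}4d.npy")).reshape(-1,3)
    R=X[(X[:,2]>.03)&(X[:,2]<.045)&(abs(X[:,0]-.62)<.08)&(X[:,1]<.045)&(X[:,1]>-.09)];A=np.c_[2*R[:,:2],np.ones(len(R))];s=np.linalg.lstsq(A,(R[:,:2]**2).sum(1),rcond=None)[0];print(n,len(R),s[:2],np.sqrt(s[2]+s[0]**2+s[1]**2))
```

```text
right rim [[ 0.61155584 -0.06323926  0.04      ]]
scene rim c [[ 0.61998956 -0.00921172  0.04      ]]
base edge pts [[ 6.48572583e-01 -5.15930471e-02  0.00000000e+00]
 [ 5.92935931e-01 -5.18376185e-02  1.11022302e-16]
 [ 6.73314457e-01 -1.49397213e-02 -1.11022302e-16]]
mat scene ((0.6207156777381897, -0.03304664418101311), 0.06960341334342957)
top 62 [ 0.61996359 -0.00747091] 0.05302537169803099
scene 286 [ 0.61700258 -0.01034924] 0.053873654676681926
```

Request:
move_arm --motion '[[[0,0.004,0,0,0,0],[0,0.006,0,0,0,0],[0,0.006,0,0,0,0],[0,0.005,0,0,0,0],[0,0.003,0,0,0,0],[0,0,0,0,0,0],[0,0,0,0,0,0],[0,-0.004,0,0,0,0],[0,-0.012,0,0,0,0],[0,-0.02,0,0,0,0]]]'

```text
t: 7.17
tool_pos: [0.6047, 0.0606, 0.1977]
orientation: [3.126, 0.311, 0.0]
ft_force: [-0.1, 1.2, -0.4]
finger_gap: 0.0699
```

Request:
move_arm --motion '[[[0,-0.02,0,0,0,0],[0,-0.01,-0.005,0,0,0],[0,0,-0.02,0,0,0],[0,0,-0.03,0,0,0],[0,0,-0.04,0,0,0],[0,0,-0.04,0,0,0],[0,0,-0.03,0,0,0],[0,0,-0.015,0,0,0],[0,0,0,0,0,0],[0,0,0,0,0,0]]]' --claw 0.09

```text
t: 8.0
tool_pos: [0.5983, 0.0906, 0.3785]
orientation: [3.126, 0.315, 0.003]
ft_force: [0.0, -0.4, 1.0]
finger_gap: 0.0899
```

Run:
```python
from h import *
delta((.524,-.1755,.141+.172+.07),-78.5)
for n,(a,b,c,d_),k in(("top",(200,120,340,225),5.6),("scene",(180,190,310,290),5.9)):
    p,d=camera(n);im=np.ascontiguousarray(p[:,:,::-1]);np.save(f"pics/{n}5d.npy",d);cv2.imwrite(f"pics/{n}5.png",im)
    cv2.imwrite(f"pics/{n}5c.png",cv2.resize(im[b:d_,a:c],None,fx=k,fy=k,interpolation=cv2.INTER_CUBIC))
    X=cloud(pose(n),d).reshape(-1,3)
    R=X[(X[:,2]>.034)&(X[:,2]<.046)&(abs(X[:,0]-.622)<.07)&(X[:,1]<.03)&(X[:,1]>-.1)];A=np.c_[2*R[:,:2],np.ones(len(R))];s=np.linalg.lstsq(A,(R[:,:2]**2).sum(1),rcond=None)[0];print(n,len(R),s[:2],np.sqrt(s[2]+s[0]**2+s[1]**2))
```

```text
cur [0.5983 0.0906 0.3785] t 8.0 d in current tool [-0.126   0.2459 -0.0047] d in goal tool [-0.1259  0.246  -0.0045] rot(deg, cur tool) [ 0.01 -0.09  0.02] F [ 0.  -0.4  1. ] gap 0.0899
top 146 [ 0.62459088 -0.03107411] 0.05271323162232269
scene 209 [ 0.62234208 -0.03520172] 0.05326621026921492
```

View pics/top5c.png

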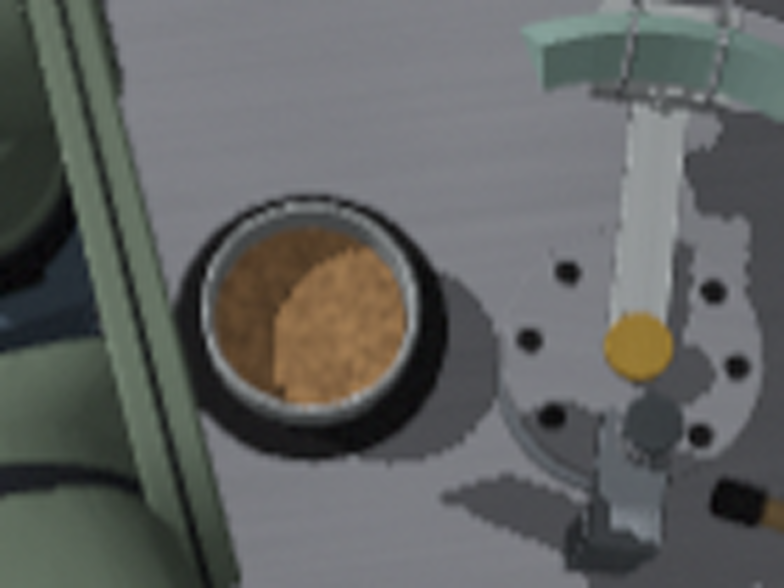

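View pics/scene5c.png

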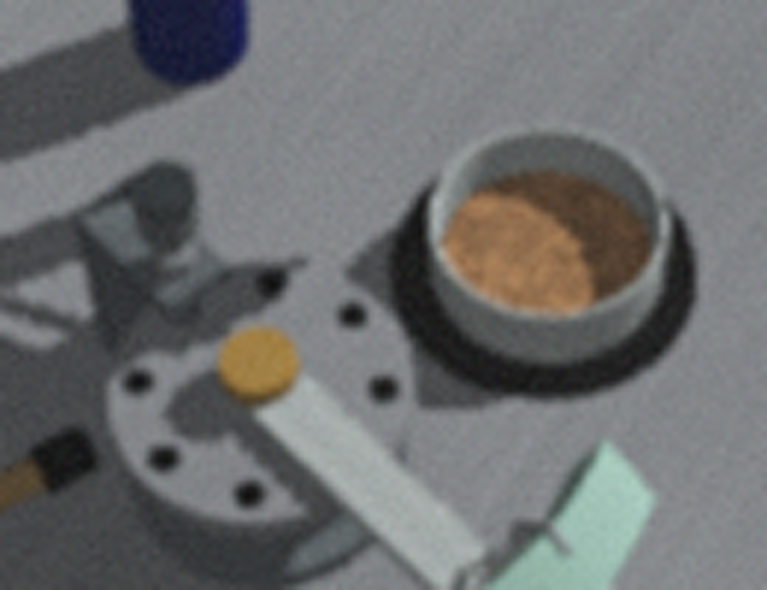

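The dish is centred on the mat, rim all within it (top 200–418 px crop; offset under 3 mm). Next I'll move above the knob.

Request:
move_arm --motion '[[[-0.008,0.016,0,0,0,0],[-0.014,0.027,0,0,0,0],[-0.015,0.029,0,0,0,0],[-0.015,0.029,0,0,0,0],[-0.015,0.029,0,0,0,0],[-0.015,0.029,0,0,0,0],[-0.015,0.029,0,0,0,0],[-0.013,0.027,0,0,0,0],[-0.01,0.02,0,0,0,0],[-0.006,0.011,-0.003,0,0,0]]]'

```text
t: 8.93
tool_pos: [0.5231, -0.178, 0.3783]
orientation: [-3.125, -0.311, 0.008]
ft_force: [-0.4, 0.8, -1.7]
finger_gap: 0.0898
```

Request:
move_arm --motion '[[[0,0,0,0,0,0],[0,0,0,0,0,0],[0,0,0,0,0,0]]]'

```text
t: 9.18
tool_pos: [0.5245, -0.1749, 0.3802]
orientation: [-3.124, -0.315, 0.001]
ft_force: [-1.0, 0.3, 0.6]
finger_gap: 0.0896
```

Run:
```python
from h import *
delta((.5245,-.1755,.141+.172),-78.5)
P=pose("wrist");p,d=camera("wrist");cv2.imwrite("pics/w6.png",p[:,:,::-1]);np.save("pics/w6d.npy",d)
print(proj(P,[[.5245,-.1755,.154]]))
```

```text
cur [ 0.5245 -0.1749  0.3802] t 9.1833 d in current tool [-0.      0.0007  0.0672] d in goal tool [-0.0001  0.0006  0.0672] rot(deg, cur tool) [-0.08  0.03  0.03] F [-1.   0.3  0.6] gap 0.0896
[[251.45211819 220.0957197 ]]
```

View pics/w6.png

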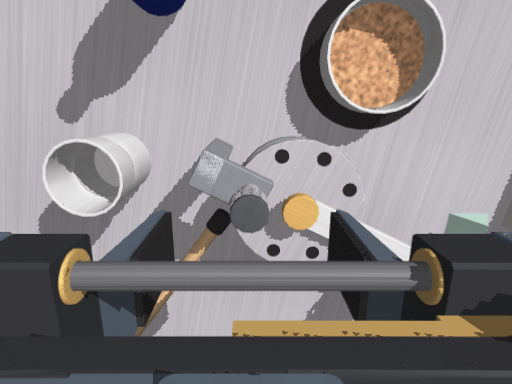

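The knob top is clearly visible at (249,212) between the jaws, with the gold hub at (300,211).

Run:
```python
from h import *
P=pose("wrist");D=np.load("pics/w6d.npy")
im=cv2.imread("pics/w6.png");cv2.imwrite("pics/w6c.png",cv2.resize(im[170:250,180:330],None,fx=5,fy=5,interpolation=cv2.INTER_CUBIC))
X=cloud(P,D).reshape(-1,3);q=X[(X[:,2]>.148)&(X[:,2]<.165)&(abs(X[:,0]-.5245)<.025)&(abs(X[:,1]+.1755)<.025)]
print(len(q),q.mean(0),q.min(0),q.max(0),onz(P,[(249,212)],.154))
```

```text
1253 [ 0.52194677 -0.17095646  0.1532787 ] [ 0.50813209 -0.185473    0.14803364] [ 0.53629148 -0.15792595  0.15562298] [[ 0.52177718 -0.16999731  0.154     ]]
```

View pics/w6c.png

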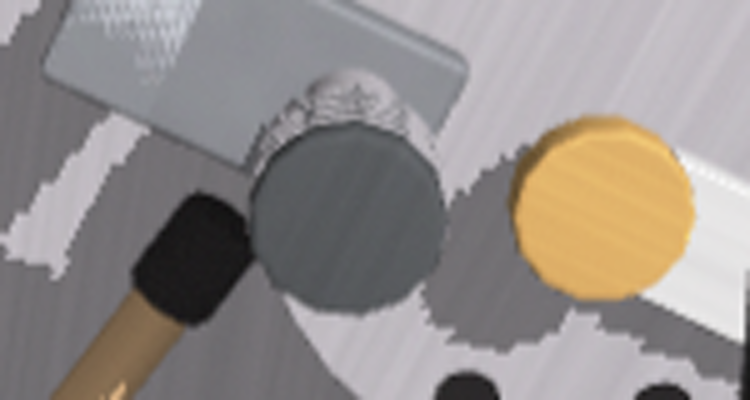

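Request:
move_arm --motion '[[[-0.001,-0.0025,0.005,0,0,0],[0,0,0.012,0,0,0],[0,0,0.015,0,0,0],[0,0,0.015,0,0,0],[0,0,0.012,0,0,0],[0,0,0.006,0,0,0],[0,0,0.002,0,0,0],[0,0,0,0,0,0],[0,0,0,0,0,0]]]' --claw 0.07

```text
t: 9.98
tool_pos: [0.523, -0.1734, 0.3142]
orientation: [3.125, 0.315, 0.002]
ft_force: [-0.2, -0.2, 0.1]
finger_gap: 0.0701
```

Run:
```python
from h import *
delta((.5228,-.1725,.141+.172),-78.5)
for n,(a,b,c,d_),k in(("scene",(160,170,310,290),4.9),):
    p,d=camera(n);im=np.ascontiguousarray(p[:,:,::-1])
    cv2.imwrite(f"pics/{n}7c.png",cv2.resize(im[b:d_,a:c],None,fx=k,fy=k,interpolation=cv2.INTER_CUBIC))
p,d=camera("wrist");cv2.imwrite("pics/w7.png",p[:,:,::-1])
```

```text
cur [ 0.523  -0.1734  0.3142] t 9.9833 d in current tool [-0.     -0.0009  0.0012] d in goal tool [-0.     -0.0009  0.0012] rot(deg, cur tool) [ 0.02 -0.06  0.01] F [-0.2 -0.2  0.1] gap 0.0701
```

View pics/scene7c.png

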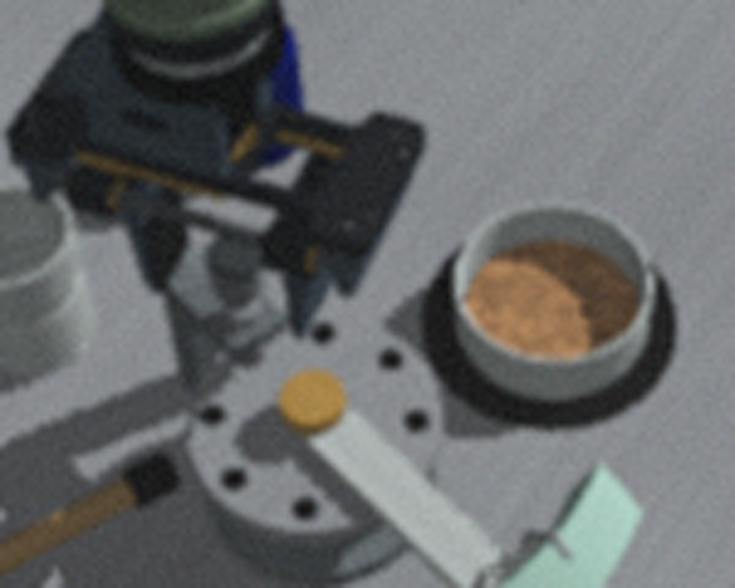

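View pics/w7.png

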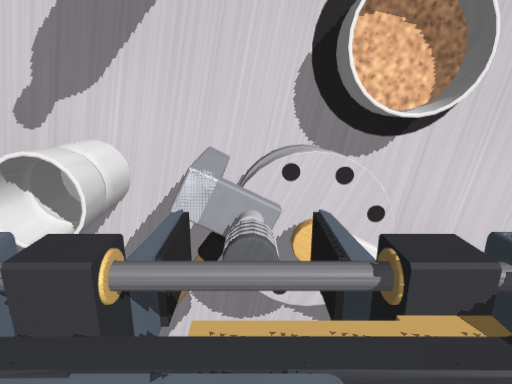

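The knob (251,240) is midway between the fingers, which clear the bracket and hub. Closing gently first.

Request:
move_arm --motion '[[[0,0,0,0,0,0],[0,0,0,0,0,0],[0,0,0,0,0,0],[0,0,0,0,0,0],[0,0,0,0,0,0],[0,0,0,0,0,0],[0,0,0,0,0,0],[0,0,0,0,0,0]]]' --claw 0 --newtons 6

```text
t: 10.75
tool_pos: [0.5229, -0.1736, 0.3137]
orientation: [-3.126, -0.314, -0.001]
ft_force: [1.7, -0.0, -1.0]
finger_gap: 0.0278
```

Request:
move_arm --motion '[[[0,0,0,0,0,0],[0,0,0,0,0,0],[0,0,0,0,0,0],[0,0,0,0,0,0]]]' --claw 0 --newtons 55

```text
t: 11.08
tool_pos: [0.5229, -0.1736, 0.3137]
orientation: [-3.126, -0.314, -0.001]
ft_force: [1.9, 1.0, -0.9]
finger_gap: 0.0273
```

Request:
move_arm --motion '[[[0,0,-0.001,0,0,0],[0,0,-0.002,0,0,0],[0,0,-0.002,0,0,0],[0,0,-0.002,0,0,0],[0,0,-0.002,0,0,0],[0,0,-0.001,0,0,0],[0,0,0,0,0,0],[0,0,0,0,0,0]]]'

```text
t: 11.75
tool_pos: [0.5229, -0.1736, 0.3232]
orientation: [-3.126, -0.314, -0.001]
ft_force: [4.3, -0.0, -8.4]
finger_gap: 0.0268
```

Request:
move_arm --motion '[[[0,0,-0.001,0,0,0],[0,0,-0.002,0,0,0],[0,0,-0.002,0,0,0],[0,0,-0.002,0,0,0],[0,0,-0.001,0,0,0],[0,0,-0.001,0,0,0],[0,0,0,0,0,0],[0,0,0,0,0,0]]]'

```text
t: 12.42
tool_pos: [0.523, -0.1737, 0.3317]
orientation: [-3.125, -0.314, -0.0]
ft_force: [5.6, -0.6, -12.7]
finger_gap: 0.0269
```

Request:
move_arm --motion '[[[0,0,-0.001,0,0,0],[0,0,0,0,0,0],[0,0,0,0,0,0]]]'

```text
t: 12.67
tool_pos: [0.523, -0.1737, 0.3326]
orientation: [-3.125, -0.314, -0.0]
ft_force: [6.2, -0.6, -12.8]
finger_gap: 0.0266
```

Request:
move_arm --motion '[[[0,0,-0.001,0,0,0],[0,0,0,0,0,0],[0,0,0,0,0,0]]]'

```text
t: 12.92
tool_pos: [0.523, -0.1737, 0.3335]
orientation: [-3.125, -0.314, 0.0]
ft_force: [6.1, -0.9, -12.5]
finger_gap: 0.027
```

Request:
move_arm --motion '[[[0,0,-0.0006,0,0,0],[0,0,0,0,0,0],[0,0,0,0,0,0]]]'

```text
t: 13.17
tool_pos: [0.523, -0.1737, 0.3338]
orientation: [-3.125, -0.314, 0.0]
ft_force: [6.8, 0.0, -13.5]
finger_gap: 0.0268
```

Request:
move_arm --motion '[[[0,0,-0.0006,0,0,0],[0,0,0,0,0,0],[0,0,0,0,0,0]]]'

```text
t: 13.42
tool_pos: [0.5231, -0.1737, 0.3338]
orientation: [-3.125, -0.314, 0.001]
ft_force: [8.1, 0.3, -17.4]
finger_gap: 0.027
```

The stop shows at 20.1 mm of travel: force climbs from 13.5 to 17.4 N with no more motion. Final look.

Run:
```python
from h import *
delta((.523,-.1737,.3338),-78.5)
for n,(a,b,c,d_),k in(("scene",(140,140,310,310),3.4),):
    p,d=camera(n);im=np.ascontiguousarray(p[:,:,::-1])
    cv2.imwrite(f"pics/{n}8c.png",cv2.resize(im[b:d_,a:c],None,fx=k,fy=k,interpolation=cv2.INTER_CUBIC))
p,d=camera("wrist");cv2.imwrite("pics/w8.png",p[:,:,::-1])
p,d=camera("top");cv2.imwrite("pics/t8.png",p[:,:,::-1])
```

```text
cur [ 0.5231 -0.1737  0.3338] t 13.4167 d in current tool [-0.0001 -0.      0.    ] d in goal tool [-0.0001 -0.      0.    ] rot(deg, cur tool) [-0.04  0.03 -0.02] F [  8.1   0.3 -17.4] gap 0.027
```

View pics/scene8c.png

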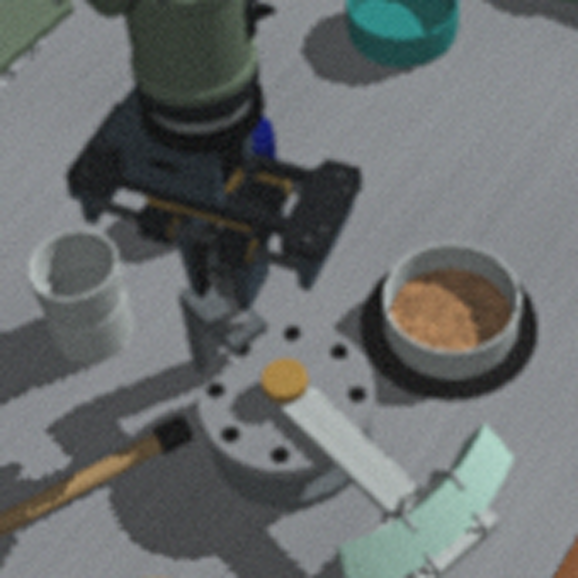

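View pics/w8.png

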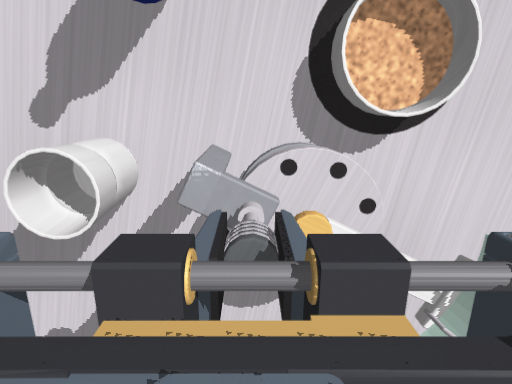

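View pics/t8.png

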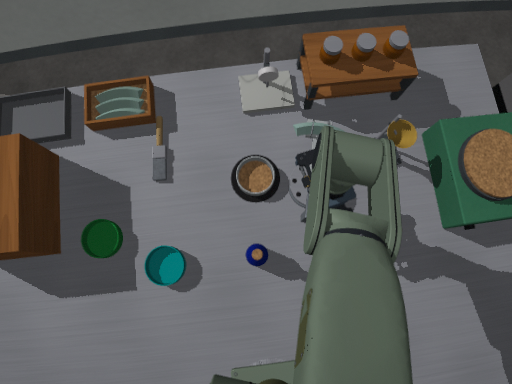

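The images show the dish on its mat at top (256,178), the knob held between the fingers with bare stem below it at wrist (251,212), and the prism and bystanders where they were.

```bash
python3 -c "
from rig import *
print(sign_off());s=read_state();print(s['t'],s['ft_force'],s['tool_pos'],s['finger_gap'])"
```

```text
the job is handed in; nothing more can be done
None
the job is handed in; nothing more can be done
```

I slid the aluminium dish onto the mat, pulled the index pin up to its stop, and handed the job in with the knob still gripped. It took about 13.6 s of the 54 s.

- **Dish:** I pushed it low on its side, between the two open fingers. It ended within about 3 mm of the mat's centre in both cameras, and the allowance is 18 mm. It looked upright in every picture.
- **Pin:** I gripped the knob at 55 N and raised it 20.1 mm. There the tool stopped rising while the pull climbed from 13.5 to 17.4 N, above the 12 N spring force, so it is at the stop. I saw no sign of slipping.
- **Other things:** In the last pictures the prism, bottle, beaker, pusher, brush and both look-alike dishes looked to be where they were. The arm partly hid the beaker, pusher and funnel stand in the last top view; the scene view showed the beaker and pusher, but only the funnel's rim could be checked.

**Disagreements:** The cameras differed by about 5 mm on the knob's y position, so I gripped between the readings; the sideways force while holding was about 8 N. The first estimates of the dish's position also differed by up to about 13 mm, but the wide two-finger push allowed for that. I could not read the state after handing in.

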